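Seat a scraper blade in its sprung honing holder

ROBOT

A 6-joint arm with a two-finger parallel gripper is mounted at the origin on a cart in front of the work surface, level with it; the furniture and walls round the work are solid. World frame = base frame: x ahead of the robot, y to its left, z up, the work surface at z = 0. Lengths are in mm, angles in rad, forces in N, time in s.
With the tool pointing down it reaches from about 350 to 850 mm from the base axis. Payload 8.1 kg.
Tool frame: the origin (TCP) lies at the very end of the fingers, on their centre line; the grasp point (between the pads) lies 19 mm behind it; z points along the fingers, x is the direction in which the jaws open and shut, and the axes are right-handed (so a half turn about z gives the same grasp; the last joint's range is limited). The gripper opens to 93 mm and grips with 3 to 60 N. Pads are 15 mm wide; open, the fingers measure 128 mm over their backs; the gripper's body (75 mm by 188 mm) begins 65 mm behind the grasp point.
Start: joints at [1.221, 0.13, 1.488, -0, 1.523, -0.085], TCP at [157.008, 579.097, 218.635] pointing down, gripper open.
Joint ranges: [-2.96, 2.96], [-0.89, 2.26], [0.02, 2.5], [-1.34, 4.48], [0, 2.73], [-2.66, 2.66]. Speed limits (rad/s): [2.39, 2.39, 2.79, 3.14, 3.14, 3.14].

INTERFACE

Orientations are given as a 3x3 rotation matrix whose columns are the frame's x, y, z axes.
In Python, from plant import manip, cams, order gives the robot as it stands.
- The arm moves only by the shell command python3 -m jog 'ROWS' [FORCE]. ROWS is JSON, a list of rows, each a list of 3 entries, a list of its own where there are three numbers: the shift along the tool's x, y, z in cm, then the turn, a rotation vector about the tool's x, y, z in degrees, then the closure, from 0 (fully open) to 1 (shut). In form: [[[dx, dy, dz], [rx, ry, rz], claw], ...]. A call has 1 to 10 rows; each row is the pose to reach, as a shift and turn from the pose commanded when the call began, along the tool's axes at that moment; what a row does not reach only later rows make up. A row lasts 1/10 s, in which the tool goes at most 50 mm and 8.59 degrees, less where a joint would pass 70% of its speed; a pose out of reach is approached as far as the arm can. A call with a gripper value outside its range is refused whole. The fingers move at their own pace and stop on an object; FORCE is the grip in N (left out, the last holds). Time passes only in rows, so rows that repeat a pose let the fingers close. It gives the time, the measured TCP pose, the force and the opening at its end, in the units of the state.
- manip.read_state(): the state, without advancing time (a new reading comes with each control period).
- cams.read_camera(name): name is "side" or "top" or "wrist"; returns the picture (480x640x3 uint8, red, green, blue); there is no depth.
- cams.calibration(name): a dict with "vfov" (degrees; the focal length in pixels is half the picture's height over the tangent of half this angle, whatever the lens; pixels are square), "cx", "cy" (the principal point, pixels), "rvec" (rotation vector, rad) and "tvec" (3), from world to camera coordinates, as OpenCV has them. Camera axes: x right, y down, z forward; pixel columns grow to the right and rows downward; lengths in mm; the calibration is good to about 2 mm. A picture is of the moment at which its call begins: read the wrist's pose just before it. calibration takes no time and is no camera call; for the wrist camera it gives the pose at the moment of the call.
- order.sign_off(): hands the job in, once; it reports no verdict.
The state is a dict: "t": time; "joints": joint angles; "joint_velocities": joint speeds; "effort": joint torques, N m; "tool_pos": TCP position; "tcp_rot": TCP orientation; "ft_force": force on the tool from outside, world axes, zero at the start; "torque": the same for the moment, N m; "grip_width": finger opening in mm.
Only numpy, scipy, OpenCV 4.12 (cv2) and the standard library are available. Lean on these libraries where they do the work, as an engineer would, in place of code of your own. Each camera call takes 0.05 s, during which the arm holds its last target. There are 200 camera calls.

TASK

Load the backed scraper blade into the honing holder: tuck its plain long edge under the nose of the sprung jaw and push the jaw back, then lower the notched edge so that the notch drops over the brass locating pin. Let go so that the jaw presses the blade home against the far lip, and see that it ends fully down, flat on the bed (press on its back bar if it hangs up). Do not disturb the wax tin, sanding block and masking tape.

Things in the scene. Friction and masses are not known exactly. Their poses are not given: they have to be found in the camera images.
- blade_grip (a point): Loose flat steel scraper blade, 0.35 kg, 90 mm wide (its x), 150 long (y), 5 thick. A dark wooden back bar to grasp stands along its middle: 14 mm wide in x, 110 long in y, top 39 mm above the blade's underside. This point: middle of the bar, 22 mm above the underside; x to the notched long edge, z up. Starts flat on the table, notched edge roughly away from the robot.
- blade_notch (a point): Middle of the notch's mouth in the blade's +x long edge, at half thickness (45 mm in x from the grip point, 19.5 mm lower). The notch is 16 mm wide in y, runs 20 mm deep towards the bar and is open through the thickness. The opposite long edge is plain.
- holder_seat (a point): Fixed honing holder: grey base 150 x 170 mm, 12 mm thick. This point: on its flat top (the bed) where the middle of the seated blade's underside lies; x to the far lip, roughly away from the robot, y along the jaw, z up. Seated, the blade's axes are parallel to these and its grip point is 22 mm above this point. Spring housing behind the jaw: x = -72 to -88 mm, 14 mm above the bed.
- lip (a point): Middle of the top of the dark steel far lip's inner face, at x = +45 mm of holder_seat, 7 mm above the bed. The lip is 150 mm long in y, 8 mm thick. The seated blade's notched edge bears on this inner face.
- pin_slot (a point): Middle of the black slot of the brass locating pin, on the bed, x = +36 mm of holder_seat. The pin is rigid, upright, diameter 10 mm, 13 mm above the bed. It was set by hand anywhere from -12 to +12 mm along y in the slot; this is not measured: look for it, or feel for it by lowering the notched edge on it and moving the blade along y until the notch drops over it (3 mm play either way).
- jaw_nose (a point): Sprung jaw: middle of the lower edge of its nose tip, 10 mm above the bed; moves with the jaw. At rest x = -32 mm of holder_seat. The nose is 4 mm thick, 140 mm long in y and overhangs the bed by 9 mm; behind it is the jaw's upright back wall (x = -41 mm at rest), which the blade's plain edge pushes.
- jaw (a joint): Travel of the sprung jaw, m: 0 at rest to 0.010 fully back (towards -x of holder_seat); 5 N at 0, 10 N at 0.010; 0.004 with the blade seated. Fully back, nose tip to lip is only 87 mm, so the blade cannot go in flat: plain edge under the nose first, tilted 10 to 18 degrees, push the jaw to 0.005 or more, then lower the notched edge past the lip.
- wax_tin: Round white wax tin with red lid, 77 mm across, 40 mm high, loose; origin at the centre of its underside. Leave alone.
- sanding_block: Brown sanding block, 67 x 114 x 35 mm, loose; origin at the centre of its underside. Leave alone.
- masking_tape: Roll of masking tape lying flat, 104 mm across, 25 mm high, loose; origin at the centre of its underside. Leave alone.
Not all that is in view belongs to the job. Of the things that look like the part that bears holder_seat, the larger one is meant.

How it is judged (in metres and radians):
At the end, for the whole second after the job is handed in: Blade flat on the bed (height within 1.5 mm, tilt under 1.7 deg), notched edge within 2.5 mm of the far lip and parallel within 2 deg, within 19 mm of the seat centre along the holder (so the pin is in the notch), sprung jaw bearing on its plain edge (joint 2 to 6 mm) (x of blade_grip in the frame of holder_seat between -0.0025 and 0.0025 m and y of blade_grip in the frame of holder_seat between -0.019 and 0.019 m and z of blade_grip in the frame of holder_seat between 0.0205 and 0.0238 m and angle between blade_grip's own z axis and vertical below 0.03 rad and angle between the x axis of blade_grip and the x axis of holder_seat, either way round below 0.035 rad and value of joint jaw between 0.002 and 0.006 m); the robot touches nothing.
It fails at once if a bystander (wax tin, sanding block, masking tape) is moved by more than 20 mm (distance of any of wax_tin, sanding_block, masking_tape from where it was at the start of the episode above 0.02 m).
It also fails if it takes over 54 s, if anything falls off the work surface, if the arm or the gripper's body presses on something with over 40 N, if the wrist force passes 120 N, or if a joint passes its speed limit or range.

## Working session

There is one attempt and no reset: what is moved stays moved. The work goes in short steps, Python scripts to look and compute and a shell command to move; the robot and the scene stay as the last step left them, time stands still between calls to the robot, and variables do not carry over. Pictures are saved under pics/ and viewed, about 8 in all and at most 12, crops included, and the job is handed in when it is done.

```bash
ls; mkdir -p pics; python3 - <<'E'
from plant import manip,cams,order
import cv2,numpy as np
s=manip.read_state();print(s)
for n in("top","side"):
    c=cams.calibration(n);print(n,c)
    im=cams.read_camera(n);cv2.imwrite(f"pics/{n}0.png",im[:,:,::-1])
E
```

```text
pics
{'t': 0.0, 'joints': array([ 1.22059629e+00,  1.31170359e-01,  1.48930827e+00, -3.52499523e-06,
        1.52299306e+00, -8.54131443e-02]), 'joint_velocities': array([ 0.00154547,  0.00014034, -0.00128755, -0.00089434, -0.00043214,
        0.00073835]), 'effort': array([-3.09824587e-03, -5.59863746e+01, -4.91739964e+01,  7.64266681e-02,
        3.58397292e-02, -6.55502140e-05]), 'tool_pos': array([156.8082367 , 578.54141676, 217.56604402]), 'tcp_rot': array([[ 2.61702825e-01,  9.65148289e-01, -6.41362513e-04],
       [ 9.65146686e-01, -2.61703564e-01, -1.76619252e-03],
       [-1.87248454e-03, -1.56791333e-04, -9.99998235e-01]]), 'ft_force': array([-0.17973421,  1.23481969,  0.05648321]), 'torque': array([-0.03346645, -0.0308874 , -0.00935399]), 'grip_width': 93.27883827816761}
top {'vfov': 42.60534637030801, 'cx': 319.6482168308096, 'cy': 235.26852928428738, 'rvec': array([ 2.11882654, -2.10791916,  0.20316369]), 'tvec': array([ -80.96346868,  593.14540151, 1257.44451817])}
side {'vfov': 54.06610187728058, 'cx': 329.5278864151586, 'cy': 240.97197917608807, 'rvec': array([ 0.17786915, -2.59284153,  1.57788533]), 'tvec': array([549.69611949,  98.71764022, 974.02324991])}
```

View pics/top0.png

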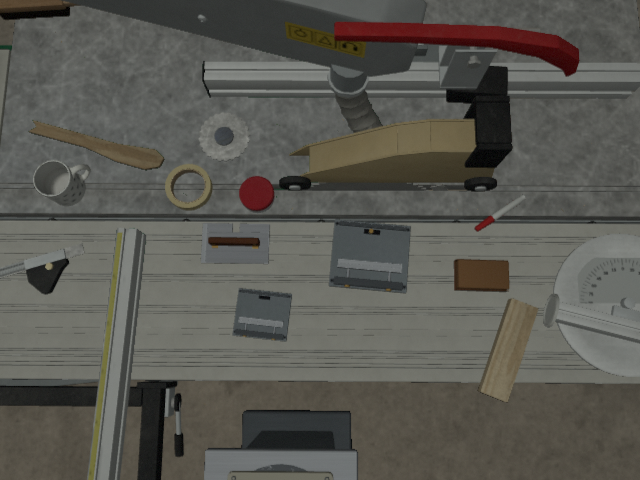

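View pics/side0.png

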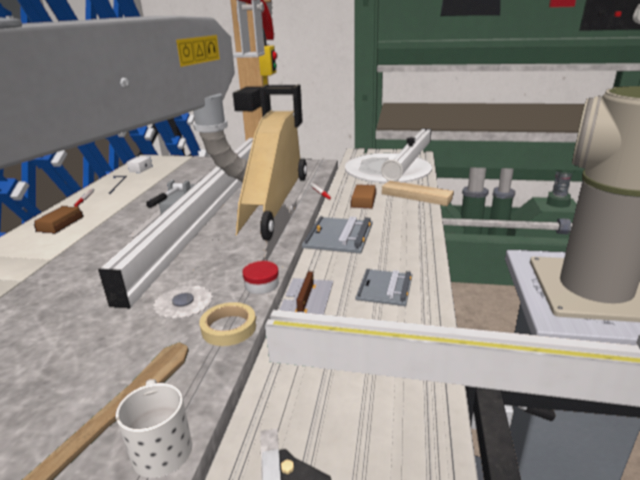

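The top view shows the blade at about (236,243) with its notch up at (236,226). The large holder is at (370,257) with the pin slot at (372,231). The wax tin (257,193), tape (188,186) and sanding block (481,275) are clear of the path. The side view agrees. Next I'll enlarge crops for measuring.

```bash
cat > h.py <<'E'
from plant import manip,cams,order
import cv2,numpy as np
def K(c):
    f=240/np.tan(np.radians(c['vfov']/2));return np.array([[f,0,c['cx']],[0,f,c['cy']],[0,0,1.]])
def proj(c,P):return cv2.projectPoints(np.array(P,float).reshape(-1,3),c['rvec'],c['tvec'],K(c),None)[0].reshape(-1,2)
def ray(c,px,z):
    R=cv2.Rodrigues(c['rvec'])[0];o=-R.T@c['tvec']
    p=np.array(px,float).reshape(-1,2);d=np.c_[p,np.ones(len(p))]@np.linalg.inv(K(c)).T@R
    return o+d*((z-o[2])/d[:,2])[:,None]
E
python3 - <<'E'
from h import *
c=cams.calibration('top')
print(proj(c,[[0,0,0],[157,579,218],[500,0,0],[500,300,0]]))
print(proj(cams.calibration('side'),[[0,0,0],[157,579,218],[500,0,0]]))
print('cam',ray(c,[320,240],1000))
im=cv2.imread('pics/top0.png')
a=cv2.resize(im[215:300,195:285],None,fx=6,fy=6,interpolation=cv2.INTER_CUBIC)[:510]
b=cv2.resize(im[215:300,325:415],None,fx=6,fy=6,interpolation=cv2.INTER_CUBIC)[:510]
o=cv2.resize(np.hstack([a,b]),(798,378));o=cv2.convertScaleAbs(o,alpha=1.5)
cv2.imwrite('pics/crop.png',o)
E
```

```text
[[280.01890225 525.59632888]
 [-56.99426397 459.70696638]
 [284.23491641 282.02130437]
 [148.403008   281.34562921]]
[[594.9760003  288.6427021 ]
 [693.01659605 436.01601994]
 [354.5266605  274.72610278]]
cam [[ 400.92654603  -85.71547773 1000.        ]]
```

View pics/crop.png

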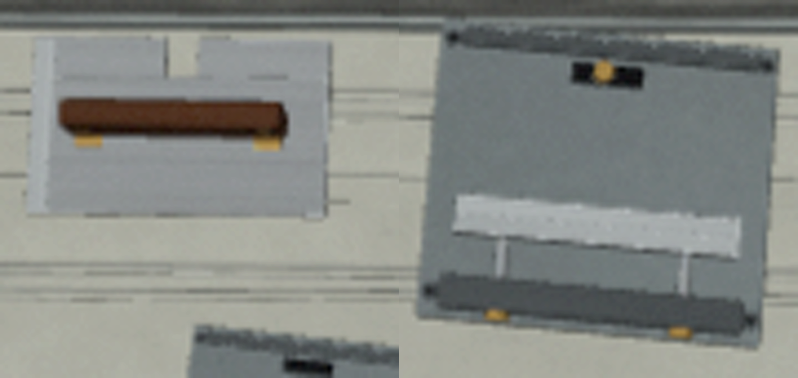

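The crop shows the blade's notch at crop x 168–198, the slot at x 572–643, and the brass pin at (603,71). I'll turn these into rough world positions, then refine them with the wrist camera.

```bash
python3 - <<'E'
from h import *
c=cams.calibration('top')
def cr(p,ox):
    p=np.array(p,float)-[ox,0]; return p/[4.433,4.447]+[195 if ox==0 else 325,215]
B=ray(c,cr([[35,38],[330,42],[325,217],[28,213],[183,40]],0),5);print(B.round(1),B[:4].mean(0))
H=ray(c,cr([[444,22],[778,48],[760,347],[417,316]],399),12);print(H.round(1),H.mean(0))
print(np.linalg.norm(np.diff(B[:4],axis=0),axis=1),np.linalg.norm(np.diff(H,axis=0),axis=1))
print('slot',ray(c,cr([607.5,75],399),12),'pin',ray(c,cr([603.5,71],399),25))
u=H[0]+H[1]-H[2]-H[3];print('yaw H',np.degrees(np.arctan2(u[1],u[0])));u=B[0]+B[1]-B[2]-B[3];print('yaw B',np.degrees(np.arctan2(u[1],u[0])))
u=H[0]-H[1]+H[3]-H[2];print('y dir H',np.degrees(np.arctan2(-u[0],u[1])))
u=B[0]-B[1]+B[3]-B[2];print('y dir B',np.degrees(np.arctan2(-u[0],u[1])))
s=manip.read_state();cw=cams.calibration('wrist');R=cv2.Rodrigues(cw['rvec'])[0];o=-R.T@cw['tvec'];T=s['tcp_rot']
print('wrist cam in tool',T.T@(o-s['tool_pos']),T.T@R.T, cw['vfov'],proj(cw,[H.mean(0),B.mean(0)]))
E
```

```text
[[630.1 184.2   5. ]
 [628.6  35.    5. ]
 [539.7  35.6   5. ]
 [541.  183.8   5. ]
 [629.4 109.3   5. ]] [584.82740891 109.65109905   5.        ]
[[ 638.  -111.9   12. ]
 [ 625.4 -279.2   12. ]
 [ 475.8 -266.9   12. ]
 [ 490.2  -98.7   12. ]] [ 557.34088168 -189.15953111   12.        ]
[149.19420791  88.99745532 148.28470504] [167.81588933 150.09696281 168.79955849]
slot [[ 611.2466745  -193.65921773   12.        ]] pin [[ 610.5537753  -190.67616121   25.        ]]
yaw H -4.890724796764927
yaw B -0.052406650040371185
y dir H -4.592899208850735
y dir B -0.5232225304817104
wrist cam in tool [-4.97742663e-02 -6.85176217e+01 -1.66198319e+02] [[ 9.99999920e-01 -3.64041387e-04  1.63979166e-04]
 [ 3.11631602e-04  9.68390632e-01  2.49438343e-01]
 [-2.49601768e-04 -2.49438272e-01  9.68390668e-01]] 59.81227278769777 [[-190.09011822  668.4599831 ]
 [  44.5493926   637.25746302]]
```

```bash
python3 - <<'E'
from h import *
def P(c):return K(c)@np.c_[cv2.Rodrigues(c['rvec'])[0],c['tvec']]
t,s=cams.calibration('top'),cams.calibration('side')
def tri(a,b):
    X=cv2.triangulatePoints(P(t),P(s),np.array(a,float).reshape(2,1),np.array(b,float).reshape(2,1))[:,0];X=X[:3]/X[3]
    return X.round(),(proj(t,X)-a).round(1)
print('near wheel',tri([295,183],[267,224]),'far wheel',tri([481,184],[304,170]),'tip',tri([293,154],[239,228]))
print('hood top',tri([347,80],[212,110]))
print('rail near-left end',tri([127,231],[276,320]))
from scipy.spatial.transform import Rotation as Ro
st=manip.read_state();T=st['tcp_rot']
# view pose above between: camera over holder/blade
def rel(p,yaw,tilt=0):
    c,n=np.cos(np.radians(yaw)),np.sin(np.radians(yaw))
    G=np.array([[c,n,0],[n,-c,0],[0,0,-1]])
    return (T.T@(np.array(p)-st['tool_pos'])/10).round(2),Ro.from_matrix(T.T@G).as_rotvec(degrees=True).round(2)
print(rel([585,40,230],-0.3));print(rel([575,-250,230],-4.7))
E
```

```text
near wheel (array([697., -26., 103.]), array([[-0.1, -0.5]])) far wheel (array([ 696., -417.,   98.]), array([[0.1, 0.5]])) tip (array([764., -20.,  93.]), array([[0., 0.]]))
hood top (array([ 826., -126.,  330.]), array([[-0.8, -2.7]]))
rail near-left end (array([590., 320., 106.]), array([[0.1, 0.5]]))
(array([-40.78,  55.42,  -1.17]), array([6.000e-02, 8.000e-02, 7.513e+01]))
(array([-69.03,  62.04,  -1.12]), array([6.000e-02, 8.000e-02, 7.953e+01]))
```

```bash
python3 -m jog '[[[-33.7,53,1.8],[0,0,75],0],[[-33.7,53,1.8],[0,0,75],0],[[-33.7,53,1.8],[0,0,75],0],[[-33.7,53,1.8],[0,0,75],0],[[-33.7,53,1.8],[0,0,75],0],[[-33.7,53,1.8],[0,0,75],0],[[-33.7,53,1.8],[0,0,75],0],[[-33.7,53,1.8],[0,0,75],0],[[-33.7,53,1.8],[0,0,75],0],[[-33.7,53,1.8],[0,0,75],0]]' 30
```

```text
t: 1.1
tool_pos: [494.7, 208.0, 204.0]
tcp_rot: [[1.0, -0.007, -0.0], [-0.007, -1.0, -0.0], [-0.0, 0.0, -1.0]]
ft_force: [1.2, -0.1, -0.5]
grip_width: 93.3
```

```bash
python3 -m jog '[[[8.5,9.3,2],[0,0,0],0],[[8.5,9.3,2],[0,0,0],0],[[8.5,9.3,2],[0,0,0],0],[[8.5,9.3,2],[0,0,0],0],[[8.5,9.3,2],[0,0,0],0]]' && python3 - <<'E'
from h import *
c=cams.calibration('wrist');im=cams.read_camera('wrist');s=manip.read_state();print(s['tool_pos'],s['tcp_rot'])
np.save('wb.npy',c,allow_pickle=True);cv2.imwrite('pics/wb.png',im[:,:,::-1])
print(proj(c,[[585,109.5,5],[629.4,109.3,5]]))
E
```

```text
t: 1.6
tool_pos: [578.2, 116.3, 183.5]
tcp_rot: [[1.0, -0.004, -0.002], [-0.004, -1.0, 0.0], [-0.002, -0.0, -1.0]]
ft_force: [0.3, 0.8, -0.4]
grip_width: 93.2
[578.00624628 117.03995602 183.92107399] [[ 9.99994279e-01 -3.18323333e-03 -1.14430636e-03]
 [-3.18290280e-03 -9.99994892e-01  2.90553437e-04]
 [-1.14522542e-03 -2.86909559e-04 -9.99999303e-01]]
[[323.6487885  221.75757782]
 [376.20688513 221.77022661]]
```

View pics/wb.png

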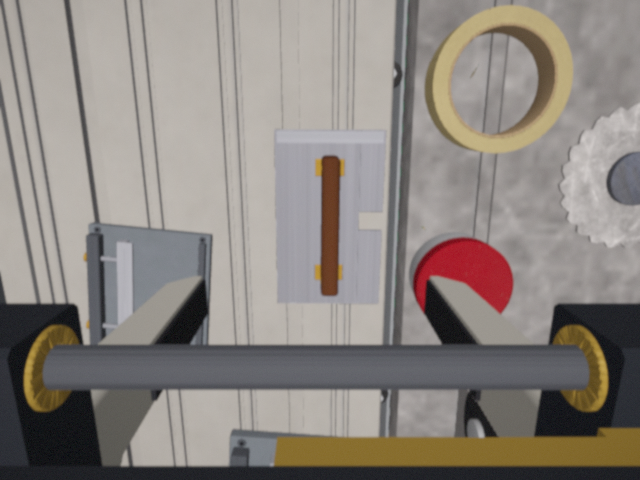

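The wrist view shows the blade with corners near (276,130), (385,130), (380,304) and (277,302). The notch mouth is at (383,220) and the bar is at column 330, rows 156–295. The tin and tape lie to the right, outside the finger sweep.

```bash
python3 - <<'E'
from h import *
c=np.load('wb.npy',allow_pickle=True).item()
im=cv2.imread('pics/wb.png')
h=cv2.cvtColor(im,cv2.COLOR_BGR2HSV);b,g,r=[im[:,:,i].astype(int) for i in range(3)]
def rect(m,z):
    m=cv2.morphologyEx(m.astype(np.uint8),cv2.MORPH_OPEN,np.ones((3,3)))
    q=max(cv2.findContours(m,0,2)[0],key=cv2.contourArea)[:,0]
    W=ray(c,q,z)[:,:2].astype(np.float32);R=cv2.minAreaRect(W);print(R, cv2.boundingRect(q));return W
roi=np.zeros(im.shape[:2],bool);roi[115:320,262:392]=1
rect((b>r+3)&(g>95)&roi,5)
rect((r>b+25)&(g<80)&(r<150)&roi,39)
E
```

```text
((589.2420654296875, 110.27049255371094), (147.34521484375, 87.78543090820312), 89.5550765991211) (275, 131, 110, 172)
((589.0311889648438, 112.10447692871094), (108.19586944580078, 12.763937950134277), 89.42320251464844) (321, 156, 19, 139)
```

```bash
python3 -m jog '[[[-0.3,30.2,0],[0,0,4.4],0],[[-0.3,30.2,0],[0,0,4.4],0],[[-0.3,30.2,0],[0,0,4.4],0],[[-0.3,30.2,0],[0,0,4.4],0],[[-0.3,30.2,0],[0,0,4.4],0],[[-0.3,30.2,0],[0,0,4.4],0],[[-0.3,30.2,0],[0,0,4.4],0],[[-0.3,30.2,0],[0,0,4.4],0],[[-0.3,30.2,0],[0,0,4.4],0],[[-0.3,30.2,0],[0,0,4.4],0]]' && python3 - <<'E'
from h import *
c=cams.calibration('wrist');im=cams.read_camera('wrist');s=manip.read_state();print(s['tool_pos'],s['tcp_rot'])
np.save('wh.npy',c,allow_pickle=True);cv2.imwrite('pics/wh.png',im[:,:,::-1])
cv2.imwrite('pics/whc.png',cv2.resize(im[100:350,200:466,::-1],None,fx=2.4,fy=2.4,interpolation=cv2.INTER_CUBIC))
E
```

```text
t: 2.65
tool_pos: [575.0, -183.2, 184.5]
tcp_rot: [[0.997, -0.077, 0.0], [-0.077, -0.997, 0.0], [0.0, -0.0, -1.0]]
ft_force: [-0.8, 1.0, -0.5]
grip_width: 93.3
[ 575.006006   -183.41690917  184.51123373] [[ 9.97012084e-01 -7.72454230e-02  2.23022413e-04]
 [-7.72454622e-02 -9.97012091e-01  1.72760463e-04]
 [ 2.09011087e-04 -1.89471739e-04 -9.99999960e-01]]
```

View pics/whc.png

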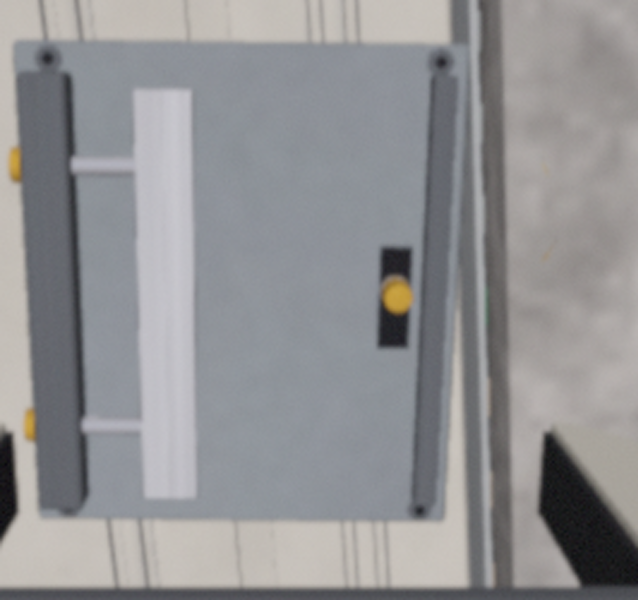

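The holder crop shows the slot centred at about (394.5,297), the pin top at (398,296), the lip's inner edge from (432,78) to (414,508), and the nose tip edge from (193,90) to (196,497).

```bash
python3 - <<'E'
from h import *
c=np.load('wh.npy',allow_pickle=True).item()
f=lambda p:np.array(p,float)/2.4+[200,100]-0.3
sl=ray(c,f([[381,247],[411,248],[408,348],[378,346]]),12);print('slot',sl.mean(0),np.linalg.norm(sl[0]-sl[3]))
im=cv2.imread('pics/wh.png');b,g,r=[im[:,:,i].astype(int) for i in range(3)]
m=((r>b+40)).astype(np.uint8);m[:,:345]=0;m[:,385:]=0;m[:205]=0;m[240:]=0
q=max(cv2.findContours(m,0,1)[0],key=cv2.contourArea);(x,y),rr=cv2.minEnclosingCircle(q);print((x,y),rr)
pin=ray(c,[x,y],25);print('pin',pin)
L=ray(c,f([[432,78],[414,508]]),19);N=ray(c,f([[193,90],[196,497]]),26)
B=ray(c,f([[15,42],[467,45],[442,519],[41,517]]),12)
print('base',B.round(1),B.mean(0))
for n,A in(('lip',L),('nose',N),('slot',sl[[0,3]]),('slot',sl[[1,2]]),('baseL',B[[0,3]]),('baseR',B[[1,2]])):
    d=A[0]-A[1];print(n,A.mean(0).round(1),np.linalg.norm(d),np.degrees(np.arctan2(-d[0],d[1])))
for n,A in(('top',B[[1,0]]),('bot',B[[2,3]])):
    d=A[0]-A[1];print(n,np.degrees(np.arctan2(d[1],d[0])))
for yaw in(-4.5,):
    X=np.array([np.cos(np.radians(yaw)),np.sin(np.radians(yaw)),0]);Y=np.array([-X[1],X[0],0])
    seat=sl.mean(0)-36*X;print('seat',seat)
    for n,A in(('pin',pin[0]),('lip',L.mean(0)),('nose',N.mean(0)),('base',B.mean(0))):print(n,(A-seat)@X,(A-seat)@Y)
E
```

```text
slot [ 614.99464443 -193.45677385   12.        ] 35.11213792100612
(365.2878723144531, 223.0757598876953) 7.436546802520752
pin [[ 614.68344528 -189.89970795   25.        ]]
base [[ 496.1  -98.7   12. ]
 [ 642.6 -111.1   12. ]
 [ 628.4 -277.9   12. ]
 [ 481.7 -265.7   12. ]] [ 562.17564182 -188.35173137   12.        ]
lip [ 623.7 -195.    19. ] 149.5113061247589 -4.717226109928331
nose [ 547.2 -187.2   26. ] 138.5471123549525 -5.221398441719342
slot [ 609.8 -192.8   12. ] 35.11213792100612 -4.689311267663399
slot [ 620.2 -194.1   12. ] 35.493399132994114 -4.243560598518726
baseL [ 488.9 -182.2   12. ] 167.63321486939992 -4.934556319754213
baseR [ 635.5 -194.5   12. ] 167.45407846754136 -4.88534283238761
top -4.809404034760367
bot -4.739772762511031
seat [ 579.10562042 -190.63224641   12.        ]
pin 35.410675991450816 3.5216842566963718
lip 44.763210802713715 -0.8222189367477382
nose -32.0995278848016 0.960308351537976
base -17.05671627637942 0.9451741551161902
```

Sizes and heights agree: lip +44.8, nose −32.1 and pin 35.4 in x against 45, −32 and 36 given. That puts the seat at about (579,−190.5), yaw −4.8°, with the pin about +3.3 mm along y. Both cameras show the same ~4 mm x bias for blade and holder. Now I'll grasp the blade.

```bash
python3 -m jog '[[[-1.1,-29.45,8],[0,0,-3.9],0.4],[[-1.1,-29.45,8],[0,0,-3.9],0.4],[[-1.1,-29.45,8],[0,0,-3.9],0.4],[[-1.1,-29.45,8],[0,0,-3.9],0.4],[[-1.1,-29.45,8],[0,0,-3.9],0.4],[[-1.1,-29.45,8],[0,0,-3.9],0.4],[[-1.1,-29.45,8],[0,0,-3.9],0.4],[[-1.1,-29.45,8],[0,0,-3.9],0.4],[[-1.1,-29.45,12],[0,0,-3.9],0.4],[[-1.1,-29.45,12],[0,0,-3.9],0.4]]'
```

```text
t: 3.7
tool_pos: [583.9, 107.8, 60.1]
tcp_rot: [[1.0, -0.012, -0.007], [-0.012, -1.0, -0.001], [-0.007, 0.001, -1.0]]
ft_force: [-0.7, -0.6, -1.0]
grip_width: 55.7
```

```bash
python3 -m jog '[[[0,0,3],[0,0,0],0.4],[[0,0,4.5],[0,0,0],0.4],[[0,0,5.4],[0,0,0],0.4],[[0,0,5.4],[0,0,0],0.4],[[0,0,5.4],[0,0,0],0.4]]'
python3 -m jog '[[[0,0,0],[0,0,0],0.7],[[0,0,0],[0,0,0],0.8],[[0,0,0],[0,0,0],1],[[0,0,0],[0,0,0],1],[[0,0,0],[0,0,0],1],[[0,0,0],[0,0,0],1],[[0,0,0],[0,0,0],1],[[0,0,0],[0,0,0],1]]' 50
```

```text
t: 4.2
tool_pos: [587.8, 108.9, 11.3]
tcp_rot: [[1.0, -0.012, 0.001], [-0.012, -1.0, 0.0], [0.001, -0.0, -1.0]]
ft_force: [0.6, 0.7, 0.4]
grip_width: 55.8
t: 5.0
tool_pos: [587.5, 109.1, 10.5]
tcp_rot: [[1.0, -0.012, 0.001], [-0.012, -1.0, 0.0], [0.0, -0.0, -1.0]]
ft_force: [1.0, -0.2, -0.1]
grip_width: 13.6
```

```bash
python3 -m jog '[[[0,0,-2],[0,0,0],1],[[0,0,-6],[0,0,0],1],[[-1,0,-11],[0,0,0],1],[[-1,0,-14],[0,0,0],1],[[-1,0,-14],[0,0,0],1],[[-1,0,-14],[0,0,0],1],[[-1,0,-14],[0,0,0],1]]'
python3 - <<'E'
from h import *
c=cams.calibration('wrist');im=cams.read_camera('wrist');s=manip.read_state();print(s['tool_pos'],s['ft_force'],s['grip_width'])
np.save('wg.npy',[c,s],allow_pickle=True);cv2.imwrite('pics/wg.png',im[:,:,::-1])
E
```

```text
t: 5.7
tool_pos: [575.3, 109.0, 147.0]
tcp_rot: [[1.0, -0.012, -0.005], [-0.012, -1.0, -0.001], [-0.005, 0.001, -1.0]]
ft_force: [-0.6, 0.3, -5.0]
grip_width: 13.6
[575.17907037 108.96801748 146.81571418] [ 0.1372458  -0.49453676 -4.78601218] 13.548812184784623
```

View pics/wg.png

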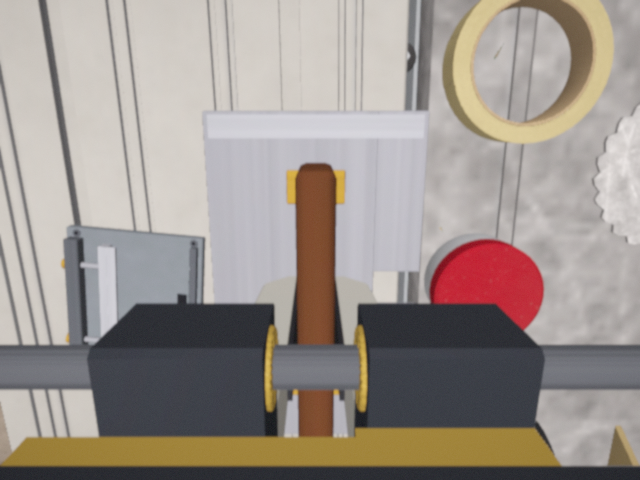

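The blade is held square. Its left end runs (204,112)–(427,112), the notch's +y side is at row ~271 (cols 374–421), and the bar is at column 316.

```bash
python3 - <<'E'
from h import *
c,s=np.load('wg.npy',allow_pickle=True)
T,p=s['tcp_rot'],s['tool_pos']
def tl(px,h):return ((ray(c,px,p[2]-10.5+h)-p)@T).round(2)
print(tl([[204,112],[427,112],[398,271.5],[374,271],[420,271],[210,270],[206,200],[424,200]],5),'(expect y -75 end, -8 notch)')
print('bar',tl([[297,185],[335,185]],39))
g=cv2.cvtColor(cv2.imread('pics/wg.png'),6).astype(int);print(g[264:280,400],g[104:120,300],g[200,198:216],g[200,418:432])
E
```

```text
[[-43.57 -75.53   5.69]
 [ 44.45 -75.49   5.21]
 [ 36.29  -9.12   5.3 ]
 [ 25.87  -9.34   5.35]
 [ 45.81  -9.37   5.24]
 [-45.39  -9.68   5.74]
 [-45.1  -40.41   5.72]
 [ 45.53 -40.47   5.23]] (expect y -75 end, -8 notch)
bar [[ -5.61 -51.07 -28.5 ]
 [  6.94 -51.07 -28.57]]
[190 192 191 190 191 191 180 160 136 125 124 125 125 124 123 121] [202 202 203 205 205 201 192 187 188 193 200 208 210 210 210 210] [207 207 207 208 208 208 208 207 202 189 184 185 186 186 186 185 185 186] [192 191 189 189 186 180 186 191 193 194 193 194 193 193]
```

```bash
cat >> h.py <<'E'
from scipy.spatial.transform import Rotation as Ro
SEAT=np.array([578.,-190.5,12.]);YAW=-4.8;OFF=np.array([.2,-.8,10.5])
Hm=Ro.from_euler('z',YAW,degrees=True).as_matrix()
def tgt(Ax,Az,tilt,y=3.3):
    R=Hm@Ro.from_euler('y',-tilt,degrees=True).as_matrix()
    U=SEAT+Hm@np.array([Ax,y,Az])+45*R[:,0]
    T=R@np.diag([1,-1,-1.]);return U-T@OFF,T
def rel(P,T,s=None,cur=None):
    s=s or manip.read_state();p,T0=(s['tool_pos'],s['tcp_rot']) if cur is None else cur
    return (T0.T@(P-p)/10).round(2),Ro.from_matrix(T0.T@T).as_rotvec(degrees=True).round(2)
def bladeA():
    s=manip.read_state();T,p=s['tcp_rot'],s['tool_pos'];R=T@np.diag([1,-1,-1.])
    U=p+T@OFF;l=lambda P:(Hm.T@(P-SEAT)).round(2)
    print('t',s['t'],'A',l(U-45*R[:,0]),'B',l(U+45*R[:,0]),'tilt',np.degrees(np.arcsin(R[2,0])).round(2),'yaw',np.degrees(np.arctan2(R[1,0],R[0,0])).round(2),'F',(Hm.T@s['ft_force']).round(1),'w',s['grip_width'].round(1))
    return s
E
python3 - <<'E'
from h import *
bladeA()
for a in((-26,70,15),(-26,15,15)):
    P,T=tgt(*a);print(a,P,rel(P,T))
E
```

```text
Traceback (most recent call last):
  File "h.py", line 23, in bladeA
    print('t',s['t'],'A',l(U-45*R[:,0]),'B',l(U+45*R[:,0]),'tilt',np.degrees(np.arcsin(R[2,0])).round(2),'yaw',np.degrees(np.arctan2(R[1,0],R[0,0])).round(2),'F',(Hm.T@s['ft_force']).round(1),'w',s['grip_width'].round(1))
                                                                                                                                                                                                    ^^^^^^^^^^^^^^^^^^^^^
AttributeError: 'float' object has no attribute 'round'
```

```bash
sed -i "s/s\['grip_width'\].round(1)/round(s['grip_width'],1)/" h.py
python3 - <<'E'
from h import *
bladeA()
for a in((-26,70,15),(-26,15,15)):
    P,T=tgt(*a);print(a,P,rel(P,T))
E
```

```text
t 5.75 A [-72.67 295.75 124.56] B [ 17.1  302.22 124.07] tilt -0.31 yaw -0.67 F [ 0.2 -0.5 -4.8] w 13.5
(-26, 70, 15) [ 592.71402214 -189.22677225  103.7373144 ] (array([ 2.13, 29.79,  4.31]), array([-0.49, 15.31,  4.11]))
(-26, 15, 15) [ 592.71402214 -189.22677225   48.7373144 ] (array([ 2.16, 29.79,  9.81]), array([-0.49, 15.31,  4.11]))
```

```bash
python3 -m jog '[[[0,29.8,2],[-0.5,15.3,4.1],1],[[0,29.8,2],[-0.5,15.3,4.1],1],[[0,29.8,2],[-0.5,15.3,4.1],1],[[0,29.8,2],[-0.5,15.3,4.1],1],[[0,29.8,2],[-0.5,15.3,4.1],1],[[0,29.8,2],[-0.5,15.3,4.1],1],[[2.1,29.8,4.3],[-0.5,15.3,4.1],1],[[2.1,29.8,4.3],[-0.5,15.3,4.1],1],[[2.1,29.8,4.3],[-0.5,15.3,4.1],1],[[2.1,29.8,4.3],[-0.5,15.3,4.1],1]]'
python3 - <<'E'
from h import *
s=bladeA();c=cams.calibration('wrist');im=cams.read_camera('wrist')
np.save('wt.npy',[c,s],allow_pickle=True);cv2.imwrite('pics/wt.png',im[:,:,::-1])
s=bladeA();P,T=tgt(-26,12,15);print(rel(P,T))
E
```

```text
t: 6.75
tool_pos: [594.0, -188.0, 106.5]
tcp_rot: [[0.962, -0.082, 0.261], [-0.08, -0.997, -0.02], [0.262, -0.002, -0.965]]
ft_force: [0.4, 0.3, -4.4]
grip_width: 13.7
t 6.75 A [-24.73   4.57  72.6 ] B [62.12  4.64 96.2 ] tilt 15.2 yaw -4.75 F [ 0.3  0.4 -4.4] w 13.7
t 6.8 A [-24.18   4.53  73.41] B [62.64  4.63 97.13] tilt 15.29 yaw -4.73 F [ 0.6 -0.4 -4.2] w 13.7
(array([-1.79,  0.13,  5.9 ]), array([-0.07, -0.29,  0.07]))
```

View pics/wt.png

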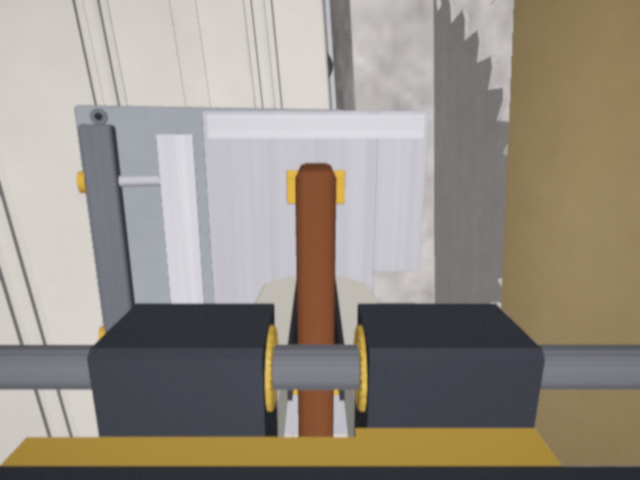

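The blade hasn't shifted in the grasp. The jaw nose (col ~180–200) lies just left of the plain edge (col 205–213). The guard's edge appears at col ~505–512, so I'll check its clearance before going down.

```bash
python3 - <<'E'
from h import *
c,s=np.load('wt.npy',allow_pickle=True);t=cams.calibration('top')
for z in(60,100,150,200):print(z,ray(c,[[508,150],[505,280]],z).round(),ray(t,[[370,189],[370,178]],z).round())
E
```

```text
60 [[ 726. -141.   60.]
 [ 728. -222.   60.]] [[ 696. -187.   60.]
 [ 721. -187.   60.]]
100 [[ 693. -136.  100.]
 [ 695. -201.  100.]] [[ 685. -183.  100.]
 [ 709. -184.  100.]]
150 [[ 652. -130.  150.]
 [ 653. -176.  150.]] [[ 671. -180.  150.]
 [ 694. -180.  150.]]
200 [[ 611. -124.  200.]
 [ 612. -150.  200.]] [[ 657. -176.  200.]
 [ 679. -176.  200.]]
```

```bash
python3 -m jog '[[[-0.8,0.1,2.5],[0,-0.3,0],1],[[-1.6,0.1,5.1],[0,-0.3,0],1],[[-1.8,0.1,5.9],[0,-0.3,0],1],[[-1.8,0.1,5.9],[0,-0.3,0],1],[[-1.8,0.1,5.9],[0,-0.3,0],1],[[-1.8,0.1,5.9],[0,-0.3,0],1]]'
python3 - <<'E'
from h import *
s=bladeA();P,T=tgt(-26,3,15);print(rel(P,T));P,T=tgt(-26,1,15);print(rel(P,T))
E
```

```text
t: 7.4
tool_pos: [594.4, -190.3, 48.0]
tcp_rot: [[0.962, -0.083, 0.261], [-0.08, -0.997, -0.022], [0.262, 0.0, -0.965]]
ft_force: [-0.7, 0.0, -4.5]
grip_width: 13.6
t 7.4 A [-24.2    2.33  14.13] B [62.65  2.38 37.71] tilt 15.19 yaw -4.77 F [-0.7 -0.  -4.5] w 13.6
(array([-0.46, -0.09,  1.04]), array([ 0.01, -0.19,  0.03]))
(array([-0.51, -0.09,  1.23]), array([ 0.01, -0.19,  0.03]))
```

```bash
python3 -m jog '[[[-0.2,-0.1,0.5],[0,0,0],1],[[-0.4,-0.1,0.9],[0,0,0],1],[[-0.46,-0.1,1.0],[0,0,0],1],[[-0.46,-0.1,1.0],[0,0,0],1],[[-0.46,-0.1,1.0],[0,0,0],1]]'
python3 - <<'E'
from h import *
s=bladeA()
E
python3 -m jog '[[[-0.03,0,0.1],[0,0,0],1],[[-0.03,0,0.1],[0,0,0],1],[[-0.03,0,0.1],[0,0,0],1]]'
python3 - <<'E'
from h import *
s=bladeA()
E
```

```text
t: 7.9
tool_pos: [591.0, -188.7, 34.7]
tcp_rot: [[0.963, -0.084, 0.258], [-0.081, -0.996, -0.021], [0.259, -0.001, -0.966]]
ft_force: [0.7, -0.4, -3.8]
grip_width: 13.2
t 7.9 A [-27.71   3.7    1.01] B [59.23  3.69 24.3 ] tilt 15.0 yaw -4.81 F [ 0.7 -0.3 -3.8] w 13.2
t: 8.2
tool_pos: [591.1, -188.7, 33.8]
tcp_rot: [[0.963, -0.083, 0.258], [-0.081, -0.997, -0.021], [0.259, -0.001, -0.966]]
ft_force: [-0.2, 0.4, -4.0]
grip_width: 13.7
t 8.2 A [-27.67   3.73   0.05] B [59.26  3.72 23.35] tilt 15.01 yaw -4.8 F [-0.3  0.4 -4. ] w 13.7
```

```bash
python3 -m jog '[[[-0.3,0,-0.16],[0,0,0],1],[[-0.6,0,-0.25],[0,0,0],1],[[-0.97,0,-0.35],[0,0,0],1],[[-0.97,0,-0.35],[0,0,0],1],[[-0.97,0,-0.35],[0,0,0],1]]'
python3 - <<'E'
from h import *
s=bladeA()
E
python3 -m jog '[[[-0.15,0,-0.04],[0,0,0],1],[[-0.3,0,-0.08],[0,0,0],1],[[-0.4,0,-0.11],[0,0,0],1],[[-0.4,0,-0.11],[0,0,0],1],[[-0.4,0,-0.11],[0,0,0],1]]'
python3 - <<'E'
from h import *
s=bladeA()
E
```

```text
t: 8.7
tool_pos: [580.7, -187.8, 34.7]
tcp_rot: [[0.962, -0.084, 0.258], [-0.081, -0.996, -0.021], [0.259, -0.001, -0.966]]
ft_force: [-0.8, -0.5, -4.8]
grip_width: 13.6
t 8.7 A [-38.09   3.7    0.98] B [48.84  3.69 24.29] tilt 15.01 yaw -4.81 F [-0.7 -0.6 -4.8] w 13.6
t: 9.2
tool_pos: [577.7, -187.7, 35.1]
tcp_rot: [[0.962, -0.084, 0.26], [-0.081, -0.996, -0.021], [0.261, -0.0, -0.965]]
ft_force: [6.5, -1.5, -7.2]
grip_width: 13.8
t 9.2 A [-41.08   3.6    1.32] B [45.8   3.58 24.81] tilt 15.13 yaw -4.81 F [ 6.7 -1.  -7.2] w 13.8
```

```bash
python3 -m jog '[[[-0.1,0,0.02],[0,0,0],1],[[-0.2,0,-0.01],[0,0,0],1],[[-0.3,0,-0.03],[0,0,0],1],[[-0.4,0,-0.06],[0,0,0],1],[[-0.4,0,-0.06],[0,0,0],1],[[-0.4,0,-0.06],[0,0,0],1]]'
python3 - <<'E'
from h import *
import time
for _ in range(1): s=bladeA()
c=cams.calibration('wrist')
t=cams.read_camera('side');cv2.imwrite('pics/s1.png',cv2.resize(t[190:270,280:400,::-1],None,fx=5,fy=5,interpolation=cv2.INTER_CUBIC));bladeA()
E
```

```text
t: 9.8
tool_pos: [574.3, -187.4, 35.2]
tcp_rot: [[0.962, -0.084, 0.261], [-0.081, -0.996, -0.022], [0.262, -0.0, -0.965]]
ft_force: [7.4, -0.9, -7.1]
grip_width: 14.1
t 9.8 A [-44.45   3.57   1.31] B [42.4   3.55 24.92] tilt 15.21 yaw -4.81 F [ 7.5 -0.3 -7.1] w 14.1
t 9.85 A [-44.4    3.57   1.34] B [42.45  3.55 24.95] tilt 15.21 yaw -4.81 F [ 7.9  1.6 -7.3] w 13.6
```

```bash
python3 -m jog '[[[-0.1,0,-0.03],[0,0,0],1],[[-0.2,0,-0.05],[0,0,0],1],[[-0.3,0,-0.08],[0,0,0],1],[[-0.3,0,-0.08],[0,0,0],1]]'
python3 - <<'E'
from h import *
s=bladeA();cur=(s['tool_pos'],s['tcp_rot'])
for a in((-48,1.0,15.2),(-48,.8,12),(-48,.8,9),(-48,.8,7),(-48,.7,5)):
    print(a,rel(*tgt(*a,y=3.4)))
E
```

```text
t: 10.25
tool_pos: [571.4, -187.2, 35.3]
tcp_rot: [[0.961, -0.084, 0.262], [-0.081, -0.996, -0.022], [0.263, -0.0, -0.965]]
ft_force: [8.5, -0.7, -8.5]
grip_width: 13.8
t 10.25 A [-47.32   3.56   1.36] B [39.51  3.54 25.02] tilt 15.24 yaw -4.82 F [ 8.5 -0.  -8.5] w 13.8
(-48, 1.0, 15.2) (array([-0.07,  0.01,  0.02]), array([-0.01, -0.04, -0.01]))
(-48, 0.8, 12) (array([-0.03,  0.01,  0.29]), array([-0.01, -3.24, -0.01]))
(-48, 0.8, 9) (array([0.01, 0.01, 0.53]), array([-0.01, -6.24, -0.01]))
(-48, 0.8, 7) (array([0.02, 0.01, 0.69]), array([-0.01, -8.24, -0.01]))
(-48, 0.7, 5) (array([0.03, 0.01, 0.86]), array([-1.000e-02, -1.024e+01, -1.000e-02]))
```

```bash
python3 -m jog '[[[-0.04,0,0.15],[0,-1.6,0],1],[[-0.03,0,0.29],[0,-3.2,0],1],[[-0.01,0,0.41],[0,-4.7,0],1],[[0.01,0,0.53],[0,-6.2,0],1],[[0.01,0,0.53],[0,-6.2,0],1],[[0.01,0,0.53],[0,-6.2,0],1]]'
python3 - <<'E'
from h import *
bladeA()
E
python3 -m jog '[[[0,0,0.08],[0,-1,0],1],[[0.01,0,0.16],[0,-2,0],1],[[0.01,0,0.16],[0,-2,0],1]]'
python3 - <<'E'
from h import *
s=bladeA()
for a in((-47.8,.8,5),(-47.6,.6,3),(-47.4,.4,1),(-47,.2,0)):
    print(a,rel(*tgt(*a,y=3.4)))
E
```

```text
t: 10.85
tool_pos: [574.0, -187.4, 30.7]
tcp_rot: [[0.984, -0.084, 0.158], [-0.083, -0.997, -0.013], [0.159, -0.0, -0.987]]
ft_force: [9.9, 0.8, -6.2]
grip_width: 13.7
t 10.85 A [-46.8    3.53   1.27] B [42.06  3.54 15.54] tilt 9.13 yaw -4.79 F [ 9.8  1.6 -6.2] w 13.7
t: 11.15
tool_pos: [574.4, -187.5, 29.1]
tcp_rot: [[0.989, -0.084, 0.123], [-0.083, -0.996, -0.01], [0.124, -0.0, -0.992]]
ft_force: [8.9, 0.4, -3.7]
grip_width: 14.0
t 11.15 A [-47.03   3.52   1.17] B [42.28  3.52 12.31] tilt 7.11 yaw -4.8 F [ 8.9  1.1 -3.7] w 14.0
(-47.8, 0.8, 5) (array([-0.05,  0.01,  0.19]), array([-0.  , -2.11,  0.  ]))
(-47.6, 0.6, 3) (array([-0.  ,  0.01,  0.37]), array([-0.  , -4.11,  0.  ]))
(-47.4, 0.4, 1) (array([0.04, 0.01, 0.55]), array([-0.  , -6.11,  0.  ]))
(-47, 0.2, 0) (array([0.09, 0.01, 0.66]), array([-0.  , -7.11,  0.  ]))
```

```bash
python3 -m jog '[[[-0.03,0,0.1],[0,-1,0],1],[[-0.05,0,0.19],[0,-2.1,0],1],[[-0.05,0,0.19],[0,-2.1,0],1]]'
python3 - <<'E'
from h import *
bladeA()
E
python3 -m jog '[[[0.02,0,0.09],[0,-1,0],1],[[0.03,0,0.18],[0,-2,0],1],[[0.03,0,0.18],[0,-2,0],1]]'
python3 - <<'E'
from h import *
s=bladeA()
for a in((-47.4,.3,1),(-47.2,.1,0)):
    print(a,rel(*tgt(*a,y=3.4)))
E
```

```text
t: 11.45
tool_pos: [574.5, -187.5, 27.5]
tcp_rot: [[0.993, -0.084, 0.088], [-0.083, -0.997, -0.007], [0.088, 0.0, -0.996]]
ft_force: [8.9, 0.5, -2.9]
grip_width: 13.5
t 11.45 A [-47.39   3.5    1.13] B [42.26  3.51  9.06] tilt 5.06 yaw -4.79 F [ 8.8  1.3 -2.9] w 13.5
t: 11.75
tool_pos: [575.2, -187.6, 25.9]
tcp_rot: [[0.995, -0.084, 0.054], [-0.083, -0.997, -0.005], [0.054, 0.0, -0.999]]
ft_force: [8.1, 0.5, -0.6]
grip_width: 13.9
t 11.75 A [-47.19   3.48   1.05] B [42.68  3.5   5.89] tilt 3.08 yaw -4.79 F [ 8.1  1.2 -0.6] w 13.9
(-47.4, 0.3, 1) (array([0.01, 0.01, 0.24]), array([ 0.  , -2.08,  0.01]))
(-47.2, 0.1, 0) (array([0.04, 0.01, 0.34]), array([ 0.  , -3.08,  0.01]))
```

```bash
python3 -m jog '[[[0.01,0,0.1],[0,-1,0],1],[[0.02,0,0.19],[0,-2,0],1],[[0.04,0,0.27],[0,-3,0],1],[[0.04,0,0.27],[0,-3,0],1]]'
python3 - <<'E'
from h import *
s=bladeA()
E
```

```text
t: 12.15
tool_pos: [576.1, -187.6, 23.6]
tcp_rot: [[0.997, -0.083, 0.002], [-0.083, -0.997, -0.0], [0.002, 0.0, -1.0]]
ft_force: [7.4, 0.6, 1.3]
grip_width: 13.7
t 12.15 A [-46.9    3.48   0.96] B [43.1   3.51  1.15] tilt 0.12 yaw -4.78 F [7.3 1.2 1.3] w 13.7
```

```bash
python3 -m jog '[[[0.05,0,0.06],[0,0,0],1],[[0.12,0,0.12],[0,0,0],1],[[0.15,0,0.12],[0,0,0],1],[[0.15,0,0.12],[0,0,0],1]]'
python3 - <<'E'
from h import *
s=bladeA()
E
```

```text
t: 12.55
tool_pos: [577.0, -187.9, 22.5]
tcp_rot: [[0.997, -0.083, 0.002], [-0.083, -0.997, -0.0], [0.002, 0.0, -1.0]]
ft_force: [6.6, 0.9, 1.3]
grip_width: 13.5
t 12.55 A [-46.     3.34  -0.13] B [4.40e+01 3.36e+00 4.00e-02] tilt 0.1 yaw -4.79 F [6.5 1.5 1.3] w 13.5
```

```bash
python3 -m jog '[[[0,0,0],[0,0,0],0.9],[[0,0,0],[0,0,0],0.77],[[0,0,0],[0,0,0],0.77],[[0,0,0],[0,0,0],0.77],[[0,0,0],[0,0,0],0.77]]'
python3 -m jog '[[[0,0,-2],[0,0,0],0.77],[[0,0,-5],[0,0,0],0.77],[[0,0,-8],[0,0,0],0.77],[[0,0,-8],[0,0,0],1],[[0,0,-8],[0,0,0],1]]'
python3 - <<'E'
from h import *
s=bladeA()
c=cams.calibration('wrist');im=cams.read_camera('wrist');np.save('wf.npy',[c,s],allow_pickle=True);cv2.imwrite('pics/wf.png',im[:,:,::-1])
E
```

```text
t: 13.05
tool_pos: [575.2, -187.7, 21.3]
tcp_rot: [[0.997, -0.084, -0.002], [-0.084, -0.997, 0.0], [-0.002, -0.0, -1.0]]
ft_force: [5.6, -0.2, 4.0]
grip_width: 21.6
t: 13.55
tool_pos: [573.8, -187.4, 100.1]
tcp_rot: [[0.996, -0.084, -0.005], [-0.084, -0.997, 0.001], [-0.005, -0.001, -1.0]]
ft_force: [-0.1, -0.8, -0.8]
grip_width: 9.7
t 13.55 A [-49.29   3.54  77.81] B [40.7   3.55 77.35] tilt -0.29 yaw -4.79 F [-0.1 -0.8 -0.8] w 9.7
```

View pics/wf.png

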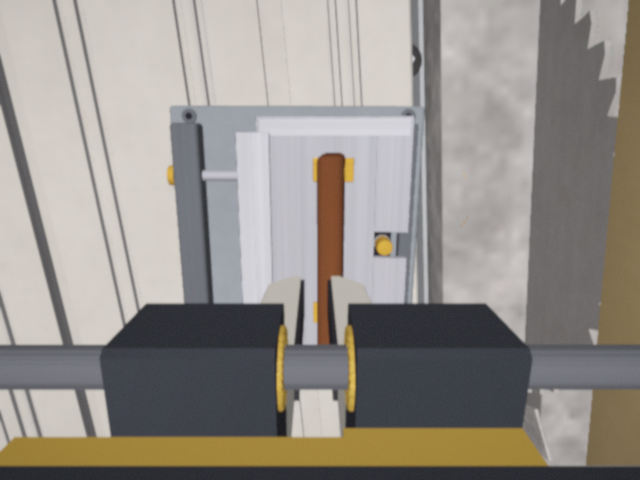

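The pin shows inside the notch at (384,245), but the notched edge (col ~408) seems to reach past the lip's inner face, so it may be riding on the lip. I'll raise the arm and take a closer look.

```bash
python3 -m jog '[[[0,-4,-6],[0,0,0],1],[[0,-8,-9],[0,0,0],1],[[0,-8,-9],[0,0,0],1],[[0,-8,-9],[0,0,0],1],[[0,-8,-9],[0,0,0],1],[[0,-8,-9],[0,0,0],1]]'
python3 - <<'E'
from h import *
s=manip.read_state()
c=cams.calibration('wrist');im=cams.read_camera('wrist');np.save('wf2.npy',[c,s],allow_pickle=True);cv2.imwrite('pics/wf2.png',im[:,:,::-1])
u=proj(c,[SEAT+[0,0,10]])[0];print(u)
x,y=(u-[115,105]).astype(int);x=max(x,0);y=max(min(y,270),0);print(x,y)
a=cv2.resize(im[y:y+210,x:x+230,::-1],None,fx=2.8,fy=2.8,interpolation=cv2.INTER_CUBIC)
cv2.imwrite('pics/wf2c.png',a)
E
```

```text
t: 14.2
tool_pos: [579.6, -108.4, 187.2]
tcp_rot: [[0.996, -0.084, -0.009], [-0.084, -0.996, 0.002], [-0.009, -0.001, -1.0]]
ft_force: [-0.9, -0.5, -0.7]
grip_width: 0.1
[323.16941046 310.97649476]
208 205
```

View pics/wf2c.png

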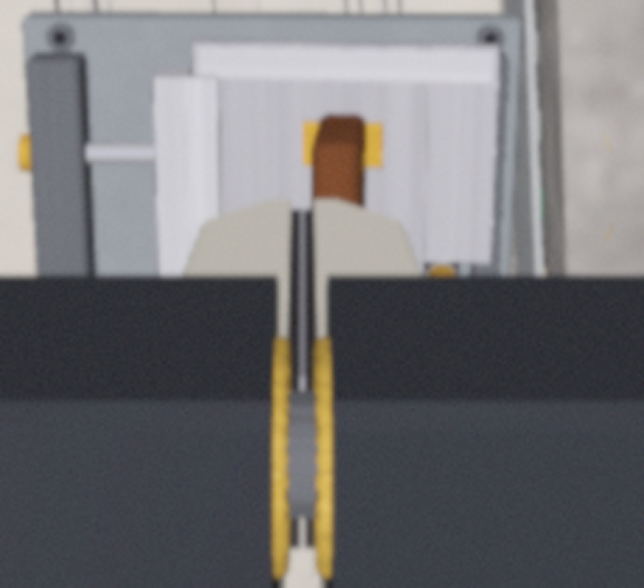

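```bash
python3 - <<'E'
from h import *
c,s=np.load('wf.npy',allow_pickle=True)
S=np.array([579.,-190.5,12.])
f=lambda px,z:((ray(c,px,z+12)-S)@Hm).round(1)
g=cv2.cvtColor(cv2.imread('pics/wf.png'),6).astype(int);print(g[200,400:430],g[150,400:430])
print(g[245,370:420])
for z in(5,12):print('edge',f([[409.5,200],[412,140],[406,280]],z),'end',f([[257,119],[413,119]],z))
for z in(39,46):print('bar',f([[319,200],[344,200],[331,154]],z))
print('nose',f([[237.5,134],[270,134],[270,200]],14),'pin',f([384,245],13))
E
python3 - <<'E'
import cv2
im=cv2.imread('pics/wf.png')[95:300,160:440];cv2.imwrite('pics/wfc.png',cv2.resize(im,None,fx=2.8,fy=2.8,interpolation=cv2.INTER_CUBIC))
E
```

```text
[191 192 193 195 195 196 194 194 188 169 140 120 121 134 153 162 157 147
 134 127 126 143 168 188 191 179 149 120 110 109] [196 195 194 193 195 196 197 197 198 196 195 185 160 130 118 118 131 153
 160 159 153 156 175 186 180 153 116 104 101 105]
[193 192 185 170 147 122 117 137 161 172 177 178 178 178 178 176 174 172
 172 173 171 167 161 159 159 146 110  82  95 108 114 116 119 122 118 117
 116 117 117 121 133 152 161 160 151 148 146 132 122 120]
edge [[ 51.1  30.4   5. ]
 [ 50.6  65.6   5. ]
 [ 51.7 -20.7   5. ]] end [[-39.2  77.4   5. ]
 [ 50.5  77.3   5. ]]
edge [[ 49.6  31.5  12. ]
 [ 49.1  65.8  12. ]
 [ 50.2 -18.2  12. ]] end [[-38.2  77.2  12. ]
 [ 49.   77.2  12. ]]
bar [[-3.5 35.9 39. ]
 [ 9.5 36.  39. ]
 [ 2.5 59.5 39. ]]
bar [[-3.5 37.1 46. ]
 [ 9.1 37.1 46. ]
 [ 2.3 59.9 46. ]]
nose [[-49.1  69.1  14. ]
 [-30.9  69.1  14. ]
 [-31.9  31.8  14. ]] pin [[35.6  4.4 13. ]]
```

View pics/wfc.png

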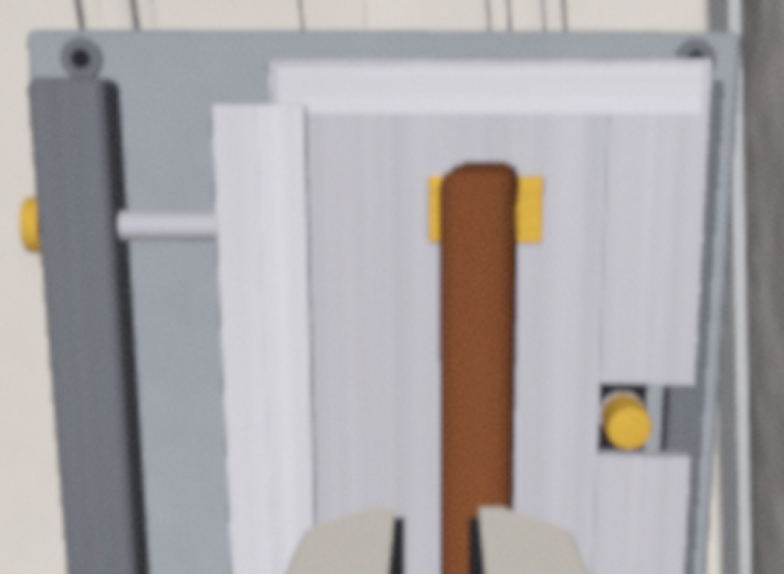

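The crop shows the blade's notched edge lying about 5 mm over the lip, with the notch root against the pin and the jaw at rest. It hung up on release and isn't seated. I'll regrasp higher on the bar so the tips clear the pin and nose, tilt, push the jaw further back and lower again.

```bash
sed -i 's/OFF=np.array.*/OFF=np.array([.0,-.8,15.])/' h.py; python3 - <<'E'
from h import *
for a in((-39.3,70,4.4),(-39.3,0,4.4)):
    P,T=tgt(*a);print(P,rel(P,T))
P0=tgt(-39.3,70,4.4);P1=tgt(-39.3,0,4.4);print(rel(*P1,cur=P0))
E
```

```text
[ 582.61029344 -188.37833845  100.40814755] (array([1.05, 7.95, 8.67]), array([-0.07,  4.93, -0.05]))
[ 582.61029344 -188.37833845   30.40814755] (array([ 1.11,  7.96, 15.67]), array([-0.07,  4.93, -0.05]))
(array([-0.54,  0.  ,  6.98]), array([0., 0., 0.]))
```

```bash
python3 -m jog '[[[0.5,4,4],[0,4.5,0],0.72],[[1.05,7.95,8],[0,4.5,0],0.72],[[1.05,7.95,8.6],[0,4.5,0],0.72],[[1.05,7.95,8.6],[0,4.5,0],0.72],[[1.05,7.95,8.6],[0,4.5,0],0.72],[[1.05,7.95,8.6],[0,4.5,0],0.72]]'
python3 - <<'E'
from h import *
bladeA();P,T=tgt(-39.3,15,4.4);print(rel(P,T));P,T=tgt(-39.3,0,4.4);print(rel(P,T))
E
```

```text
t: 14.85
tool_pos: [585.9, -187.3, 105.8]
tcp_rot: [[0.994, -0.083, 0.076], [-0.083, -0.997, -0.006], [0.076, -0.0, -0.997]]
ft_force: [-0.1, 0.1, 0.2]
grip_width: 26.1
t 14.85 A [-36.15   4.67  75.42] B [53.59  4.74 82.23] tilt 4.34 yaw -4.75 F [-0.1  0.1  0.2] w 26.1
(array([-0.77,  0.14,  6.  ]), array([-0.03,  0.06,  0.05]))
(array([-0.89,  0.14,  7.49]), array([-0.03,  0.06,  0.05]))
```

```bash
python3 -m jog '[[[-0.2,0,2.5],[0,0,0],0.72],[[-0.4,0,5],[0,0,0],0.72],[[-0.43,0,5.6],[0,0,0],0.72],[[-0.43,0,5.6],[0,0,0],0.72],[[-0.43,0,5.6],[0,0,0],0.72]]'
python3 - <<'E'
from h import *
bladeA();P,T=tgt(-39.3,0,4.4);print(rel(P,T))
E
```

```text
t: 15.35
tool_pos: [585.6, -187.6, 49.6]
tcp_rot: [[0.994, -0.083, 0.075], [-0.083, -0.997, -0.006], [0.076, -0.0, -0.997]]
ft_force: [-0.5, 0.1, 0.5]
grip_width: 26.2
t 15.35 A [-36.38   4.31  19.28] B [53.36  4.39 26.09] tilt 4.34 yaw -4.75 F [-0.5  0.   0.5] w 26.2
(array([-0.44,  0.1 ,  1.9 ]), array([-0.01,  0.06,  0.05]))
```

```bash
python3 -m jog '[[[-0.3,0.1,0.4],[0,0,0],0.72],[[-0.44,0.1,1.2],[0,0,0],0.72],[[-0.44,0.1,1.8],[0,0,0],0.72],[[-0.44,0.1,1.8],[0,0,0],0.72]]'
python3 - <<'E'
from h import *
bladeA()
E
python3 -m jog '[[[0,0,0],[0,0,0],0.85],[[0,0,0],[0,0,0],1],[[0,0,0],[0,0,0],1],[[0,0,0],[0,0,0],1],[[0,0,0],[0,0,0],1]]' 60
python3 - <<'E'
from h import *
s=bladeA();c=cams.calibration('wrist');im=cams.read_camera('wrist');np.save('wr.npy',[c,s],allow_pickle=True);cv2.imwrite('pics/wr.png',im[:,:,::-1])
a=im[95:335,160:450,::-1];cv2.imwrite('pics/wrc.png',cv2.resize(a,None,fx=2.5,fy=2.5,interpolation=cv2.INTER_CUBIC))
E
```

```text
t: 15.75
tool_pos: [580.2, -188.0, 28.0]
tcp_rot: [[0.994, -0.084, 0.071], [-0.084, -0.996, -0.004], [0.071, -0.002, -0.997]]
ft_force: [0.2, -0.0, 0.0]
grip_width: 26.5
t 15.75 A [-41.86   3.53  -2.18] B [47.91  3.52  4.23] tilt 4.09 yaw -4.81 F [ 0.2 -0.   0. ] w 26.5
t: 16.25
tool_pos: [581.9, -188.5, 29.8]
tcp_rot: [[0.994, -0.084, 0.075], [-0.083, -0.997, -0.006], [0.075, -0.001, -0.997]]
ft_force: [5.8, -2.2, -4.6]
grip_width: 13.8
t 16.25 A [-40.     3.09  -0.58] B [49.75  3.1   6.16] tilt 4.3 yaw -4.8 F [ 6.  -1.7 -4.6] w 13.8
```

View pics/wrc.png

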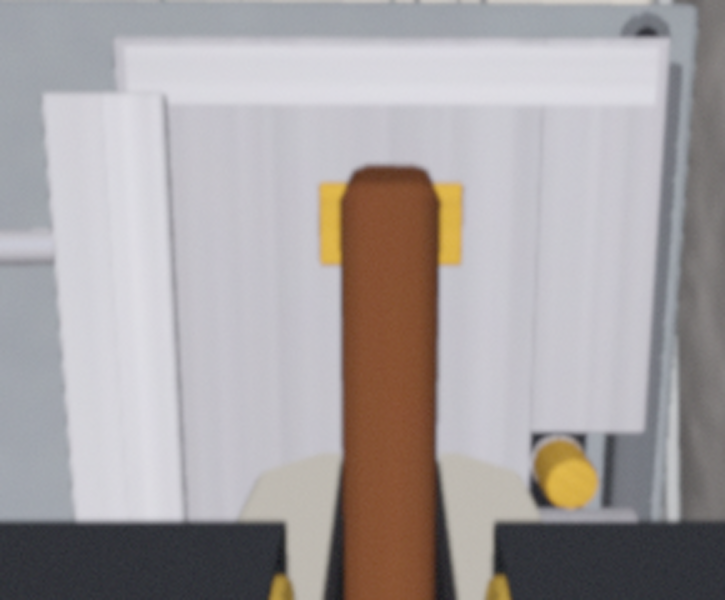

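The fingers hold the bar squarely again and the pin (crop 566,470) is inside the notch. The notched edge still sits over the lip. Next: tilt up, push back to about 9–9.5 N, and lower.

```bash
python3 - <<'E'
from h import *
for a in((-40.5,0.2,8),(-41,0.4,11),(-46,.4,11),(-49,.4,11)):print(a,rel(*tgt(*a,y=3.2)))
E
```

```text
(-40.5, 0.2, 8) (array([-0.15, -0.01, -0.37]), array([-0.03,  3.7 ,  0.  ]))
(-41, 0.4, 11) (array([-0.3 , -0.01, -0.62]), array([-0.03,  6.7 ,  0.  ]))
(-46, 0.4, 11) (array([-0.8 , -0.01, -0.66]), array([-0.03,  6.7 ,  0.  ]))
(-49, 0.4, 11) (array([-1.1 , -0.01, -0.68]), array([-0.03,  6.7 ,  0.  ]))
```

```bash
python3 -m jog '[[[-0.15,0,-0.37],[0,3.7,0],1],[[-0.3,0,-0.62],[0,6.7,0],1],[[-0.45,0,-0.63],[0,6.7,0],1],[[-0.65,0,-0.65],[0,6.7,0],1],[[-0.8,0,-0.66],[0,6.7,0],1],[[-1.0,0,-0.67],[0,6.7,0],1],[[-1.0,0,-0.67],[0,6.7,0],1],[[-1.0,0,-0.67],[0,6.7,0],1]]'
python3 - <<'E'
from h import *
bladeA()
E
```

```text
t: 17.1
tool_pos: [571.6, -187.5, 35.5]
tcp_rot: [[0.978, -0.084, 0.19], [-0.082, -0.996, -0.015], [0.19, -0.001, -0.982]]
ft_force: [8.8, 0.2, -9.6]
grip_width: 13.3
t 17.1 A [-47.97   3.28   0.2 ] B [40.38  3.26 17.34] tilt 10.98 yaw -4.81 F [ 8.8  1.  -9.6] w 13.3
```

```bash
python3 - <<'E'
from h import *
for a in((-49,.4,11),(-49,.3,8),(-49,.2,5),(-49,0.,2),(-49,-.2,0)):print(a,rel(*tgt(*a,y=3.2)))
E
```

```text
(-49, 0.4, 11) (array([-0.1 ,  0.01, -0.04]), array([-0.04,  0.02, -0.01]))
(-49, 0.3, 8) (array([-0.03,  0.01,  0.21]), array([-0.04, -2.98, -0.01]))
(-49, 0.2, 5) (array([0.03, 0.01, 0.46]), array([-0.04, -5.98, -0.01]))
(-49, 0.0, 2) (array([0.07, 0.01, 0.72]), array([-0.04, -8.98, -0.01]))
(-49, -0.2, 0) (array([0.09, 0.01, 0.9 ]), array([-4.000e-02, -1.098e+01, -1.000e-02]))
```

```bash
python3 -m jog '[[[-0.1,0,-0.03],[0,0,0],1],[[-0.06,0,0.1],[0,-1.5,0],1],[[-0.03,0,0.21],[0,-3,0],1],[[0,0,0.33],[0,-4.5,0],1],[[0.03,0,0.46],[0,-6,0],1],[[0.03,0,0.46],[0,-6,0],1],[[0.03,0,0.46],[0,-6,0],1]]'
python3 - <<'E'
from h import *
bladeA()
E
python3 -m jog '[[[0.02,0,0.13],[0,-1.5,0],1],[[0.04,0,0.26],[0,-3,0],1],[[0.04,0,0.26],[0,-3,0],1],[[0.04,0,0.26],[0,-3,0],1]]'
python3 - <<'E'
from h import *
bladeA()
for a in((-49,0.2,1),(-49,-.2,0)):print(a,rel(*tgt(*a,y=3.2)))
E
```

```text
t: 17.8
tool_pos: [573.5, -187.7, 31.2]
tcp_rot: [[0.993, -0.084, 0.088], [-0.083, -0.997, -0.007], [0.088, -0.001, -0.996]]
ft_force: [8.9, -0.7, -8.6]
grip_width: 13.7
t 17.8 A [-48.2    3.24   0.3 ] B [41.45  3.25  8.21] tilt 5.04 yaw -4.79 F [ 8.9  0.1 -8.6] w 13.7
t: 18.2
tool_pos: [574.5, -187.8, 28.9]
tcp_rot: [[0.996, -0.083, 0.036], [-0.083, -0.997, -0.003], [0.036, -0.0, -0.999]]
ft_force: [10.2, 0.3, -7.5]
grip_width: 13.5
t 18.2 A [-48.19   3.22   0.29] B [41.76  3.24  3.54] tilt 2.08 yaw -4.79 F [10.1  1.1 -7.5] w 13.5
(-49, 0.2, 1) (array([-0.05,  0.  ,  0.09]), array([-0.03, -1.08,  0.01]))
(-49, -0.2, 0) (array([-0.03,  0.  ,  0.21]), array([-0.03, -2.08,  0.01]))
```

```bash
python3 -m jog '[[[-0.04,0,0.1],[0,-1,0],1],[[-0.03,0,0.21],[0,-2.1,0],1],[[-0.03,0,0.21],[0,-2.1,0],1],[[-0.03,0,0.21],[0,-2.1,0],1]]'
python3 - <<'E'
from h import *
bladeA()
E
python3 -m jog '[[[0,0,0.1],[0,0,0],1],[[0,0,0.1],[0,0,0],1],[[0,0,0.1],[0,0,0],1]]'
python3 - <<'E'
from h import *
bladeA()
E
```

```text
t: 18.6
tool_pos: [574.6, -187.8, 27.2]
tcp_rot: [[0.997, -0.083, 0.0], [-0.083, -0.997, 0.0], [0.0, -0.0, -1.0]]
ft_force: [8.4, -0.6, -4.9]
grip_width: 13.5
t 18.6 A [-48.64   3.24   0.16] B [41.36  3.26  0.19] tilt 0.02 yaw -4.79 F [ 8.5  0.2 -4.9] w 13.5
t: 18.9
tool_pos: [574.9, -187.9, 26.9]
tcp_rot: [[0.997, -0.084, 0.001], [-0.084, -0.997, 0.0], [0.001, -0.0, -1.0]]
ft_force: [9.1, 0.1, -2.2]
grip_width: 13.6
t 18.9 A [-48.29   3.14  -0.2 ] B [41.71  3.15 -0.08] tilt 0.08 yaw -4.79 F [ 9.1  0.9 -2.2] w 13.6
```

```bash
python3 -m jog '[[[0.1,0,0.1],[0,0,0],1],[[0.2,0,0.15],[0,0,0],1],[[0.3,0,0.2],[0,0,0],1],[[0.3,0,0.2],[0,0,0],1]]'
python3 - <<'E'
from h import *
bladeA()
E
python3 -m jog '[[[0.1,0,0],[0,0,0],1],[[0.2,0,0],[0,0,0],1],[[0.2,0,0],[0,0,0],1]]'
python3 - <<'E'
from h import *
bladeA()
E
```

```text
t: 19.3
tool_pos: [576.7, -188.2, 26.0]
tcp_rot: [[0.997, -0.083, -0.001], [-0.083, -0.997, 0.0], [-0.001, -0.0, -1.0]]
ft_force: [-1.7, 2.3, 13.9]
grip_width: 13.6
t 19.3 A [-46.47   3.03  -0.94] B [43.53  3.05 -1.07] tilt -0.08 yaw -4.79 F [-1.9  2.2 13.9] w 13.6
t: 19.6
tool_pos: [578.6, -188.3, 26.0]
tcp_rot: [[0.997, -0.084, -0.002], [-0.084, -0.997, 0.0], [-0.002, -0.0, -1.0]]
ft_force: [-2.4, 2.7, 13.7]
grip_width: 13.7
t 19.6 A [-44.63   3.05  -0.92] B [45.37  3.07 -1.07] tilt -0.09 yaw -4.79 F [-2.7  2.5 13.7] w 13.7
```

```bash
python3 -m jog '[[[0,0,-0.1],[0,0,0],1],[[0,0,-0.15],[0,0,0],1],[[0,0,-0.15],[0,0,0],1]]'
python3 - <<'E'
from h import *
bladeA()
E
python3 -m jog '[[[0,0,0],[0,0,0],0.84],[[0,0,0],[0,0,0],0.8],[[0,0,0],[0,0,0],0.78],[[0,0,0],[0,0,0],0.78]]'
python3 - <<'E'
from h import *
bladeA()
E
```

```text
t: 19.9
tool_pos: [578.9, -188.3, 26.1]
tcp_rot: [[0.997, -0.083, -0.0], [-0.083, -0.997, 0.0], [-0.001, -0.0, -1.0]]
ft_force: [5.5, 0.0, 2.6]
grip_width: 13.5
t 19.9 A [-44.3    3.06  -0.89] B [45.7   3.07 -0.94] tilt -0.03 yaw -4.79 F [5.5 0.5 2.6] w 13.5
t: 20.3
tool_pos: [576.3, -187.8, 24.0]
tcp_rot: [[0.996, -0.084, -0.005], [-0.084, -0.997, 0.002], [-0.006, -0.001, -1.0]]
ft_force: [-0.1, -0.5, -0.5]
grip_width: 20.2
t 20.3 A [-47.     3.41  -2.75] B [43.    3.42 -3.25] tilt -0.32 yaw -4.79 F [-0.  -0.6 -0.5] w 20.2
```

Released with zero force left on the tool. Now I'll lift away and check.

```bash
python3 -m jog '[[[0.1,0,-2],[0,0,0],0.78],[[0.1,0,-5],[0,0,0],0.78],[[0,0,-8],[0,0,0],0.78],[[0,0,-8],[0,0,0],0.78]]'
python3 - <<'E'
from h import *
s=bladeA();c=cams.calibration('wrist');im=cams.read_camera('wrist');np.save('we.npy',[c,s],allow_pickle=True);cv2.imwrite('pics/we.png',im[:,:,::-1])
a=im[95:335,160:450,::-1];cv2.imwrite('pics/wec.png',cv2.resize(a,None,fx=2.5,fy=2.5,interpolation=cv2.INTER_CUBIC))
E
```

```text
t: 20.7
tool_pos: [580.1, -189.3, 109.7]
tcp_rot: [[0.996, -0.084, 0.003], [-0.084, -0.997, -0.002], [0.003, 0.001, -1.0]]
ft_force: [0.6, -0.4, 0.5]
grip_width: 20.5
t 20.7 A [-42.99   2.16  82.61] B [47.01  2.17 82.89] tilt 0.18 yaw -4.79 F [ 0.7 -0.4  0.5] w 20.5
```

View pics/wec.png

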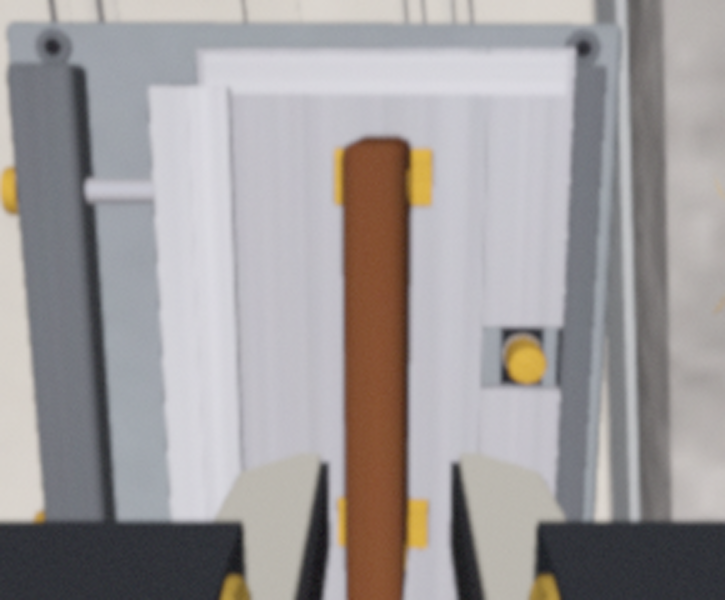

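The whole lip is now visible at crop col 565–600. The blade edge lies along its inner face and the pin (525,358) stands in the notch. I'll check the numbers, then back off.

```bash
python3 -m jog '[[[0,0,-5],[0,0,0],0.78],[[0,0,-8],[0,0,0],0.78],[[0,0,-8],[0,0,0],0.78],[[0,0,-8],[0,0,0],0.78]]'; python3 - <<'E'
from h import *
c,s=np.load('we.npy',allow_pickle=True);S=np.array([579.,-190.5,12.])
f=lambda px,z:((ray(c,np.array(px,float)/2.5+[159.7,94.7],z+12)-S)@Hm).round(1)
print('edge',f([[574,95],[567,300],[562,480]],5),'ends',f([[198,50],[575,50]],5))
print('nose',f([[230,90],[238,440]],14),'bar',f([[345,300],[409,300],[343,480],[407,480]],39),'barend',f([377,138],39),'lip in',f([[577,70],[559,500]],7),'pin',f([524,360],13))
p=cams.read_camera('top');cv2.imwrite('pics/topf.png',p[:,:,::-1])
a=cv2.imread('pics/top0.png');
for n,(x,y) in dict(tin=(257,193),tape=(188,186),block=(481,275)).items():
    print(n,cv2.absdiff(a,p[:,:,::-1].copy())[y-30:y+30,x-32:x+32].mean().round(2))
E
```

```text
t: 21.15
tool_pos: [577.5, -188.1, 183.9]
tcp_rot: [[0.996, -0.084, -0.004], [-0.084, -0.997, 0.001], [-0.004, -0.001, -1.0]]
ft_force: [-0.3, -0.4, -0.4]
grip_width: 20.4
edge [[ 46.   68.1   5. ]
 [ 46.5  17.8   5. ]
 [ 47.2 -30.7   5. ]] ends [[-44.   78.5   5. ]
 [ 45.8  78.5   5. ]]
nose [[-35.4  69.3  14. ]
 [-36.7 -16.4  14. ]] bar [[ -8.3  24.7  39. ]
 [  5.8  24.7  39. ]
 [ -9.2 -17.4  39. ]
 [  5.5 -17.4  39. ]] barend [[-1.1 59.6 39. ]] lip in [[ 46.2  73.9   7. ]
 [ 46.3 -35.6   7. ]] pin [[35.   4.2 13. ]]
tin 1.15
tape 0.96
block 1.05
```

Edge against lip, parallelism, nose (−36, so jaw ≈ 4 mm) and pin all fit, and the bystanders are unmoved. But the bar top reads about 2.5 mm toward −x of the plate centre, so the blade is hanging about 3° tilted with the notched edge high. I'll press on the back bar with closed fingers.

```bash
python3 -m jog '[[[0.4,-0.1,5],[0,0,0],1],[[0.4,-0.1,10],[0,0,0],1],[[0.4,-0.1,11.5],[0,0,0],1],[[0.4,-0.1,11.5],[0,0,0],1],[[0.4,-0.1,11.5],[0,0,0],1],[[0.4,-0.1,11.5],[0,0,0],1]]'
python3 -m jog '[[[0,0,0.3],[0,0,0],1],[[0,0,0.6],[0,0,0],1],[[0,0,0.9],[0,0,0],1],[[0,0,0.9],[0,0,0],1]]'
```

```text
t: 21.8
tool_pos: [583.4, -188.2, 72.7]
tcp_rot: [[0.997, -0.083, 0.001], [-0.083, -0.997, -0.0], [0.001, 0.0, -1.0]]
ft_force: [0.7, -0.8, 0.2]
grip_width: 0.2
t: 22.2
tool_pos: [581.2, -187.2, 60.3]
tcp_rot: [[0.997, -0.083, -0.004], [-0.083, -0.997, 0.001], [-0.004, -0.001, -1.0]]
ft_force: [-0.2, -0.3, -0.8]
grip_width: 0.3
```

```bash
python3 -m jog '[[[0.1,0,0.3],[0,0,0],1],[[0.2,0,0.5],[0,0,0],1],[[0.2,0,0.7],[0,0,0],1],[[0.2,0,0.7],[0,0,0],1]]'
python3 -m jog '[[[0,0,0.2],[0,0,0],1],[[0,0,0.4],[0,0,0],1],[[0,0,0.4],[0,0,0],1],[[0,0,0.4],[0,0,0],1]]'
```

```text
t: 22.6
tool_pos: [583.8, -187.6, 53.8]
tcp_rot: [[0.997, -0.083, -0.003], [-0.083, -0.997, 0.001], [-0.003, -0.001, -1.0]]
ft_force: [0.5, -0.4, 0.5]
grip_width: 0.3
t: 23.0
tool_pos: [584.8, -187.9, 51.3]
tcp_rot: [[0.997, -0.083, -0.001], [-0.083, -0.997, 0.0], [-0.001, -0.0, -1.0]]
ft_force: [1.6, 0.4, 8.3]
grip_width: 0.6
```

```bash
python3 -m jog '[[[0,0,0.2],[0,0,0],1],[[0,0,0.3],[0,0,0],1],[[0,0,0.3],[0,0,0],1]]'
python3 -m jog '[[[0,0,0.2],[0,0,0],1],[[0,0,0.2],[0,0,0],1]]'
```

```text
t: 23.3
tool_pos: [584.8, -187.9, 51.1]
tcp_rot: [[0.997, -0.083, -0.001], [-0.083, -0.997, 0.0], [-0.001, -0.0, -1.0]]
ft_force: [-10.2, 5.8, 30.3]
grip_width: 0.2
t: 23.5
tool_pos: [585.0, -187.9, 51.0]
tcp_rot: [[0.997, -0.083, -0.0], [-0.083, -0.997, -0.0], [-0.0, 0.0, -1.0]]
ft_force: [-17.3, 7.5, 44.7]
grip_width: 0.6
```

Pressed hard, the bar top stops rigidly at 51.0 mm, which is bed 12 + 39, so the blade is down. I'll lift off and recheck.

```bash
python3 -m jog '[[[-0.1,0,-1],[0,0,0],1],[[-0.1,0,-3],[0,0,0],1],[[-0.4,0,-7],[0,0,0],0.9],[[-0.4,0,-7.5],[0,0,0],0.78],[[-0.4,0,-7.5],[0,0,0],0.78],[[-0.4,0,-7.5],[0,0,0],0.78]]'
python3 - <<'E'
from h import *
s=bladeA();c=cams.calibration('wrist');im=cams.read_camera('wrist');np.save('wz.npy',[c,s],allow_pickle=True);cv2.imwrite('pics/wz.png',im[:,:,::-1])
a=im[95:335,160:450,::-1];cv2.imwrite('pics/wzc.png',cv2.resize(a,None,fx=2.5,fy=2.5,interpolation=cv2.INTER_CUBIC))
E
```

```text
t: 24.1
tool_pos: [578.8, -187.0, 118.3]
tcp_rot: [[0.996, -0.084, -0.005], [-0.084, -0.997, 0.002], [-0.005, -0.001, -1.0]]
ft_force: [-0.2, -0.3, -0.8]
grip_width: 19.9
t 24.1 A [-44.56   4.35  91.51] B [45.44  4.36 91.02] tilt -0.31 yaw -4.79 F [-0.2 -0.3 -0.8] w 19.9
```

Picture limit reached, so I'll compare this frame with the previous one numerically: bar top edges, brass tabs, and the plate/lip edge.

```bash
python3 - <<'E'
from h import *
S=np.array([579.,-190.5,12.])
for n in('wb','we','wz'):
    c=np.load(n+'.npy',allow_pickle=True);c=c.item() if c.ndim==0 else c[0]
    im=cv2.imread(f'pics/{n}.png');b,g,r=[im[:,:,i].astype(int) for i in range(3)];gr=cv2.cvtColor(im,6).astype(int)
    C,Hh=(S,Hm) if n!='wb' else (np.array([589.,110.,0]),np.eye(3))
    f=lambda px,z:((ray(c,px,z+C[2])-C)@Hh)
    m=((r>b+25)&(g<95)&(r>60)).astype(np.uint8);m[:,:250]=0;m[:,420:]=0;m[300:]=0
    q=max(cv2.findContours(m,0,1)[0],key=cv2.contourArea);x,y,w,h=cv2.boundingRect(q)
    ty=np.argwhere((r>b+60)&(g>110)&(np.abs(np.arange(640)-x-w/2)<40)[None,:]&(np.arange(480)<y+60)[:,None])
    rows=np.arange(y+20,y+min(h,80)) ;L=[];Rr=[]
    for k in rows:
        cc=np.flatnonzero(m[k]);L.append([cc[0]-.5,k]);Rr.append([cc[-1]+.5,k])
    bc=(f(L,39)+f(Rr,39))[:,0].mean()/2
    t0,t1=ty[:,1].min()-.5,ty[:,1].max()+.5;rm=ty[:,0].mean()
    tc=f([[t0,rm],[t1,rm]],5)
    # plate right edge: strongest drop right of bar
    E=[]
    for k in range(y+10,y+45):
        d=np.diff(cv2.GaussianBlur(gr[k].astype(np.float32)[None],(5,1),0)[0]);s0=x+w+25;kk=s0+np.argmin(d[s0:s0+55]);E.append([kk+.5,k])
    e=f(E,5);print(n,'bar top x',bc.round(2),'tab x',tc[:,0].round(2),tc[:,0].mean().round(2),'edge',np.median(e[:,0]).round(2),np.percentile(e[:,0],[10,90]).round(1),'bar-tab',(bc-tc[:,0].mean()).round(2))
E
```

```text
wb bar top x 0.18 tab x [-10.67  12.23] 0.78 edge 58.32 [58.  58.8] bar-tab -0.59
we bar top x -1.49 tab x [-11.9   12.03] 0.07 edge 45.76 [45.5 45.9] bar-tab -1.55
wz bar top x 0.11 tab x [-11.49  12.  ] 0.25 edge 44.98 [44.7 45.2] bar-tab -0.14
```

```bash
python3 -m jog '[[[0,0,-2],[0,0,0],0.78],[[0,0,-2],[0,0,0],0.78],[[0,0,-2],[0,0,0],0.78],[[0,0,-2],[0,0,0],0.78],[[0,0,-2],[0,0,0],0.78],[[0,0,-2],[0,0,0],0.78],[[0,0,-2],[0,0,0],0.78]]'; python3 - <<'E'
from h import *
S=np.array([579.,-190.5,12.])
for i in range(3):
    c=cams.calibration('wrist');im=cams.read_camera('wrist')[:,:,::-1].copy();b,g,r=[im[:,:,i].astype(int) for i in range(3)];gr=cv2.cvtColor(im,6)
    f=lambda px,z:((ray(c,px,z+12)-S)@Hm)
    m=((r>b+25)&(g<95)&(r>60)).astype(np.uint8);m[:,:250]=0;m[:,420:]=0;m[300:]=0
    q=max(cv2.findContours(m,0,1)[0],key=cv2.contourArea);x,y,w,h=cv2.boundingRect(q)
    ty=np.argwhere((r>b+60)&(g>110)&(np.abs(np.arange(640)-x-w/2)<40)[None,:]&(np.arange(480)<y+60)[:,None])
    k=np.arange(y+20,y+60);L=[[np.flatnonzero(m[j])[0]-.5,j] for j in k];R=[[np.flatnonzero(m[j])[-1]+.5,j] for j in k]
    bc=(f(L,39)+f(R,39))[:,0].mean()/2;rm=ty[:,0].mean();tc=f([[ty[:,1].min()-.5,rm],[ty[:,1].max()+.5,rm]],5)[:,0].mean()
    def ed(s0,s1,sg,z,):
        E=[]
        for j in range(y+15,y+45):
            d=sg*np.diff(cv2.GaussianBlur(gr[j].astype(np.float32)[None],(5,1),0)[0]);E.append([s0+np.argmax(d[s0:s1])+.5,j])
        return np.median(f(E,z)[:,0]).round(2)
    print('bar',bc.round(2),'tab',tc.round(2),'diff',(bc-tc).round(2),'edge',ed(x+w+25,x+w+75,-1,5),'nose',ed(x-70,x-30,-1,14))
s=bladeA()
E
```

```text
t: 24.85
tool_pos: [579.6, -187.2, 139.3]
tcp_rot: [[0.997, -0.083, -0.004], [-0.083, -0.997, 0.001], [-0.004, -0.001, -1.0]]
ft_force: [1.0, 0.5, 0.2]
grip_width: 20.3
bar 0.25 tab 0.12 diff 0.13 edge 44.89 nose -36.65
bar 0.18 tab 0.23 diff -0.05 edge 44.87 nose -36.61
bar 0.14 tab -0.04 diff 0.18 edge 44.88 nose -36.64
t 25.0 A [-43.61   4.14 112.8 ] B [ 46.38   4.16 112.48] tilt -0.2 yaw -4.79 F [ 0.6 -0.   0.7] w 20.2
```

All settled readings agree: bar centred over the plate (tilt ≈ 0), edge at 44.9, nose at −36.6 (jaw ≈ 4.6 mm). The robot is clear.

```bash
python3 -c "
from plant import order;print(order.sign_off())"
```

```text
the job is handed in; nothing more can be done
None
```

The blade is loaded in the honing holder and the job was handed in at about 25 s of the 54 s allowed. `order.sign_off()` reports no verdict.

**How it went:**
- **First try failed:** I tucked the plain edge under the jaw nose, pushed the jaw back and lowered the blade. When I let go, the notched edge was lying on top of the lip.
- **Second try:** I gripped the bar again, tilted the blade to 11°, pushed the jaw further back and lowered it below the lip with the notch over the pin.
- **Press:** After release the blade still hung about 2–3° off flat. I pressed the back bar with closed fingertips to about 45 N. That is over 40 N, but it was on the fingers, not the arm or gripper body.

**Last checks:**

| Check | Measured | Meaning |
|---|---|---|
| Bar top under the press | stopped firmly at 51.0 mm | equals bed 12 + 39 mm, so fully down |
| Bar top against plate centre | 0.0–0.2 mm offset | flat within what the camera can resolve |
| Notched edge | x = 44.9 mm | the lip is at 45 mm |
| Jaw nose tip | x = −36.6 mm | jaw joint about 4–4.6 mm |
| Force on the tool | about 0 N, arm about 115 mm clear | nothing touched |

- **Pin:** it showed inside the notch in the picture before the press. I had no pictures left to view it after the press.
- **Bystanders:** the tin, tape and sanding block were unchanged in the top picture, also taken before the press.
- **Camera disagreement:** the top and wrist cameras differed by about 4 mm in x. It affected the blade and the holder equally, so I relied on relative measurements and contact forces.

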